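Blot a gel comb and pack it with its spatula

ROBOT

A 6-joint arm with a two-finger parallel gripper is mounted at the origin on the work surface. World frame = base frame: x ahead of the robot, y to its left, z up, the work surface at z = 0. Lengths are in m, angles in rad, forces in N, time in s.
With the tool pointing down it reaches from about 0.375 to 0.9 m from the base axis. Payload 3.1 kg.
Tool frame: the origin (TCP) lies on the centre line of the jaws, within the pads' length; the fingertips stand 17 mm ahead of it and the grasp point (between the pads) lies 2 mm behind it; z points along the fingers, y is the line along which they close (so a half turn about z gives the same grasp; the last joint's range is limited). The gripper opens to 87 mm and grips with 3 to 60 N. Pads are 19 mm wide; open, the fingers measure 117 mm over their backs; the gripper's body (75 mm by 190 mm) begins 51 mm behind the grasp point.
Start: joints at [-1.353, 0.527, 1.433, -0, 1.181, -0.178], TCP at [0.242, -0.576, 0.24] pointing down, gripper open.
Joint ranges: [-3.08, 3.08], [-0.75, 2.2], [0.22, 2.44], [-1.43, 4.57], [0, 2.65], [-2.85, 2.85]. Speed limits (rad/s): [2.79, 2.79, 3.14, 3.14, 3.14, 3.14].

INTERFACE

Orientations are given as a 3x3 rotation matrix whose columns are the frame's x, y, z axes.
In Python, from station import r, read_camera, order gives the robot as it stands. The module is installed in compiled form; this text tells all that it offers.
- The arm moves only by the shell command python3 -m inch 'ROWS' [FORCE]. ROWS is JSON, a list that holds one entry, the list of rows, each a list of 7 numbers: the shift along the tool's x, y, z in mm, then the turn, a rotation vector about the tool's x, y, z in rad, then the finger opening in mm, from 0 to 87. A call has exactly 10 rows; each row is the pose to reach, as a shift and turn from the pose commanded when the call began, along the tool's axes at that moment; what a row does not reach only later rows make up. A row lasts 1/8 s, in which the tool goes at most 62.5 mm and 10.7 degrees, less where a joint would pass 70% of its speed; a pose out of reach is approached as far as the arm can. A call with a gripper value outside its range is refused whole. The fingers move at their own pace and stop on an object; FORCE is the grip in N (left out, the last holds). Time passes only in rows, so rows that repeat a pose let the fingers close, or fill a call up. It gives the time, the measured TCP pose, the force, the opening and the grip force at its end, in the units of the state.
- r.get_state(): the state, without advancing time (a new reading comes with each control period).
- read_camera(name): name is "scene" or "top"; returns a dict with "frame" (480x640x3 uint8, red, green, blue), "camera_matrix" (3x3 intrinsics, pixels), "position" and "rotation" of the camera in the world. Camera axes: x right, y up, looking along -z (the intrinsics and any distortion apply to the point x, -y, -z); pixel columns grow to the right and rows downward; lengths in m; the calibration is good to about 2 mm. A picture is of the moment at which its call begins. There is no depth.
- order.job_done(): hands the job in; it is judged then, once.
The state is a dict: "clock": time; "joints": joint angles; "qd": joint speeds; "joint_torque": joint torques, N m; "eef_pos": TCP position; "tcp_rot": TCP orientation; "wrist_force": force on the tool from outside, world axes, zero at the start; "torque": the same for the moment, N m; "gripper_width": finger opening in m; "grip_force": force on a finger pad.
Only numpy, scipy, OpenCV 4.12 (cv2) and the standard library are available. Lean on these libraries where they do the work, as an engineer would, in place of code of your own. Each camera call takes 0.05 s, during which the arm holds its last target. There are 200 camera calls.

TASK

The gel kit is to be put away: take the longer of the two combs out of the drying rack and lay it down flat on the blue blotting pad, letting go of it there; then pick it up again and lay it flat, fully down, in the comb's compartment of the grey tray, on its painted outline. Lay the loose gel spatula flat and fully down in the other compartment of the tray, blade at the wide end. Leave the short comb in the rack and do not shift the other things on the bench.

Things in the scene. Friction and masses are not known exactly. Their poses are not given: they have to be found in the camera images.
- comb: the long gel comb, white plastic, 10 mm thick, 52 mm from tooth tips to back: back bar 110 mm long, 22 mm high; 5 teeth 14 mm wide, 30 mm long, at 18 mm pitch (86 mm over all). Starts standing in the rack, teeth down. Origin: middle of the tooth tips; x across the thickness, y along the bar, z from teeth to back (up at the start). About 55 g
- comb_mid (a point): middle of the long comb: 26 mm from the tooth tips along its z, 26 mm from the back, half way through the thickness
- short_comb: the short gel comb, same plastic and section (10 mm thick, 52 mm high), back bar only 76 mm long, 3 teeth; stands in the other slot of the rack and must stay there. Origin and axes as for the long comb
- rack: dark steel drying rack, fixed: base 140 x 110 x 6 mm, two slots 13 mm wide along its y at x = -40 and +40 mm, between cheeks whose tops are 30 mm above the bench; a comb stands in each (tooth tips 6 mm, back edge 58 mm above the bench). Which comb is in which slot varies. Origin: underside centre; z up
- pad: blue blotting pad, fixed: 120 (x) x 140 (y) x 3 mm, flat on the bench. Origin: underside centre; z up
- tray: grey plastic storage tray with a black floor, fixed: 176 (x) x 194 (y) mm, floor 6 mm above the bench, raised blocks 10 mm above that floor outlining two compartments (the outlines of comb and spatula painted grey on the floor), both long in y, with finger gaps in their long sides. Origin: underside centre; z up
- comb_pocket (a point): centre of the comb compartment on its floor, axes as the tray. 56 mm in x: part for the back bar (114 mm in y) on the -x side, narrower part for the teeth (92 mm in y) on the +x side, so the comb enters only with teeth towards the tray's +x; 2 mm play all round. Finger gaps 60 mm long in y in both long sides, centred here, open out to the tray's -x edge and to the spatula's gap on +x
- spatula_pocket (a point): centre of the spatula compartment, on its floor (6 mm above the bench), axes as the tray; lies 87 mm to the tray's +x of comb_pocket. 155 mm long in y; the +y end is 49 mm wide for the blade, the -y end 21 mm wide for the handle; no walls beside it from y = -35 to +30 mm (finger room)
- spatula: gel spatula, white plastic, 150 mm long, lying flat on the bench: blade 44 wide x 60 long x 5 mm thick (y = +15 to +75 mm), handle 16 wide x 90 long x 14 mm thick (y = -75 to +15 mm). Origin: underside, middle of the length, close to the balance point; y towards the blade, z up. About 45 g
- bottle: white reagent bottle, 60 mm across, 120 mm tall, standing, leave alone; origin underside centre
- beaker: glass beaker, 72 mm across, 90 mm tall, standing, leave alone; origin underside centre
- cap: white bottle cap lying on the bench, 36 mm across, 14 mm high, leave alone; origin underside centre
- timer: white bench timer 65 x 65 x 18 mm, leave alone; origin underside centre
Things that resemble listed ones, but are neither listed nor needed, are in the scene too. What is shaped like the spatula but red is not meant. Leave any brown look-alike of the comb alone.

How it is judged:
By the outcome, as a careful person would: the job done as asked, in the order asked, and still so for the second after the job is handed in, with the robot touching nothing.
It also fails if it takes over 72 s, if anything falls off the work surface, if the arm or the gripper's body presses on something with over 40 N, if the wrist force passes 120 N, or if a joint passes its speed limit or range.

## Working session

There is one attempt and no reset: what is moved stays moved. The work goes in short steps, Python scripts to look and compute and a shell command to move; the robot and the scene stay as the last step left them, time stands still between calls to the robot, and variables do not carry over. Pictures are saved under pics/ and viewed, at most 10 in all, crops included, and the job is handed in when it is done.

```bash
mkdir -p pics; python3 - <<'E'
from station import r, read_camera
import cv2,numpy as np,pickle
for n in("scene","top"):
    c=read_camera(n); cv2.imwrite(f"pics/{n}0.png",c["frame"][:,:,::-1]); pickle.dump(c,open(f"{n}0.pkl","wb"))
    print(n,np.round(c["camera_matrix"],1).tolist(),np.round(c["position"],3),np.round(c["rotation"],3).tolist(),[k for k in c])
s=r.get_state();print(s["clock"],s["eef_pos"],np.round(s["tcp_rot"],3).tolist(),s["gripper_width"])
E
```

```text
scene [[542.9, 0.0, 314.6], [0.0, 542.9, 241.9], [0.0, 0.0, 1.0]] [1.157 0.059 0.907] [[-0.132, -0.815, 0.565], [0.991, -0.106, 0.078], [-0.003, 0.57, 0.821]] ['frame', 'camera_matrix', 'position', 'rotation']
top [[442.0, 0.0, 320.2], [0.0, 442.0, 245.4], [0.0, 0.0, 1.0]] [ 0.483 -0.046  0.851] [[0.01, 0.994, -0.113], [-1.0, 0.008, -0.015], [-0.013, 0.113, 0.994]] ['frame', 'camera_matrix', 'position', 'rotation']
0.1 [ 0.24143496 -0.57578989  0.23865427] [[0.922, 0.386, -0.0], [0.386, -0.922, 0.002], [0.0, -0.002, -1.0]] 0.08720283912381632
```

View pics/scene0.png

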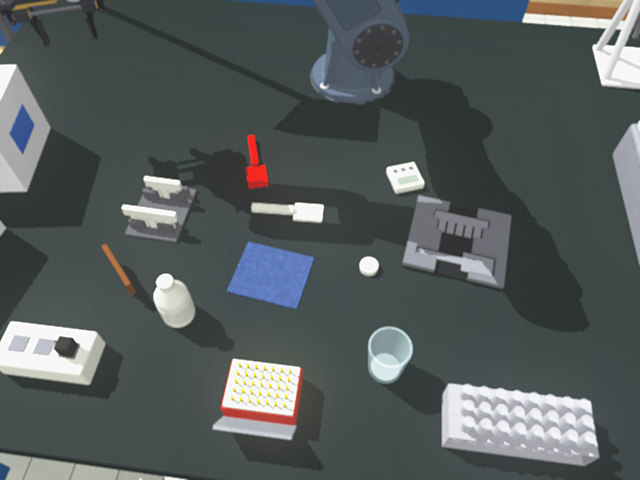

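View pics/top0.png

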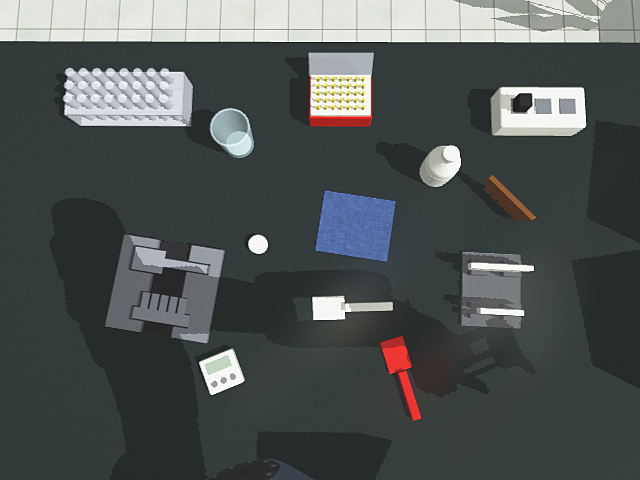

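Top view candidates: the white combs in the rack are at (500,268), which looks longer, and (500,313), which looks shorter. The brown look-alike is at (510,198). White spatula is at (350,307) with its blade to the left; the red one at (402,378) is not meant. Pad is at (356,226). Tray is at (165,288), with the comb outline at (160,308) and the spatula outline at (172,260), wide end to the left.

```bash
cat > h.py <<'E'
import numpy as np,cv2,pickle
from station import r,read_camera
def cast(c,uv,z):
    uv=np.atleast_2d(np.asarray(uv,float)); K=c["camera_matrix"]
    d=np.c_[(uv[:,0]-K[0,2])/K[0,0],-(uv[:,1]-K[1,2])/K[1,1],-np.ones(len(uv))]@np.asarray(c["rotation"]).T
    p=np.asarray(c["position"]); return p+d*((z-p[2])/d[:,2])[:,None]
def proj(c,P):
    q=(np.atleast_2d(P)-c["position"])@np.asarray(c["rotation"]); K=c["camera_matrix"]
    return np.c_[K[0,0]*q[:,0]/-q[:,2]+K[0,2],K[1,1]*-q[:,1]/-q[:,2]+K[1,2]]
def comps(m,box,amin=60):
    k=np.zeros_like(m,np.uint8);x0,y0,x1,y1=box;k[y0:y1,x0:x1]=m[y0:y1,x0:x1]
    cs,_=cv2.findContours(k,cv2.RETR_EXTERNAL,cv2.CHAIN_APPROX_NONE)
    return [q for q in sorted(cs,key=cv2.contourArea,reverse=True) if cv2.contourArea(q)>amin]
E
python3 - <<'E'
from h import *
T=pickle.load(open("top0.pkl","rb"));S=pickle.load(open("scene0.pkl","rb"))
def show(tag,c,m,box,z):
    for q in comps(m,box)[:2]:
        b=cv2.boxPoints(cv2.minAreaRect(q)); P=cast(c,b,z)[:,:2]*1000
        print(tag,np.round(b).tolist(),np.round(P).tolist(),"ctr",np.round(P.mean(0),1),"sides",np.round([np.linalg.norm(P[0]-P[1]),np.linalg.norm(P[1]-P[2])],1))
f=T["frame"].astype(int);w=f.min(2)
show("comb T",T,w>190,(455,245,545,330),.058)
show("spat T",T,w>150,(290,280,400,335),.008)
show("pad T",T,(f[:,:,2]-f[:,:,0])>50,(300,180,410,270),.003)
g=S["frame"].astype(int);w2=g.min(2)
show("comb S",S,w2>190,(110,165,190,235),.058)
show("spat S",S,w2>150,(240,190,335,230),.008)
show("pad S",S,(g[:,:,2]-g[:,:,0])>50,(215,230,325,315),.003)
a=cv2.resize(T["frame"][235:345,445:550],None,fx=3.8,fy=3.8,interpolation=cv2.INTER_CUBIC)[:418,:399]
b=cv2.resize(T["frame"][225:350,95:235],None,fx=2.85,fy=2.85,interpolation=cv2.INTER_CUBIC)
h=max(a.shape[0],b.shape[0]);o=np.zeros((h,a.shape[1]+b.shape[1],3),np.uint8);o[:a.shape[0],:a.shape[1]]=a;o[:b.shape[0],a.shape[1]:]=b
cv2.imwrite("pics/crop1.png",o[:,:,::-1]);print(o.shape)
E
```

```text
comb T [[470.0, 269.0], [470.0, 262.0], [533.0, 265.0], [533.0, 272.0]] [[533.0, -303.0], [545.0, -304.0], [540.0, -415.0], [529.0, -414.0]] ctr [ 536.9 -358.9] sides [ 11.6 111.7]
comb T [[481.0, 313.0], [481.0, 308.0], [523.0, 310.0], [523.0, 315.0]] [[455.0, -319.0], [464.0, -320.0], [461.0, -394.0], [452.0, -393.0]] ctr [ 458.  -356.8] sides [ 9.5 74.1]
spat T [[312.0, 296.0], [392.0, 296.0], [392.0, 319.0], [312.0, 319.0]] [[482.0, -19.0], [483.0, -171.0], [440.0, -170.0], [439.0, -20.0]] ctr [461.2 -95.1] sides [151.3  42.9]
pad T [[314.0, 250.0], [324.0, 190.0], [396.0, 201.0], [387.0, 261.0]] [[569.0, -23.0], [689.0, -40.0], [668.0, -180.0], [550.0, -162.0]] ctr [ 618.9 -101.2] sides [120.3 142.3]
comb S [[121.0, 210.0], [122.0, 204.0], [175.0, 211.0], [175.0, 217.0]] [[545.0, -413.0], [530.0, -416.0], [535.0, -305.0], [550.0, -303.0]] ctr [ 540.2 -359.1] sides [ 15.4 111. ]
comb S [[143.0, 181.0], [144.0, 175.0], [179.0, 180.0], [179.0, 186.0]] [[466.0, -393.0], [452.0, -396.0], [455.0, -319.0], [470.0, -317.0]] ctr [ 460.7 -356.2] sides [15.2 76.4]
spat S [[250.0, 217.0], [252.0, 199.0], [323.0, 204.0], [322.0, 222.0]] [[493.0, -168.0], [444.0, -174.0], [440.0, -21.0], [488.0, -17.0]] ctr [466.2 -95. ] sides [ 49.1 153.9]
pad S [[226.0, 291.0], [240.0, 238.0], [314.0, 257.0], [300.0, 310.0]] [[671.0, -178.0], [545.0, -179.0], [571.0, -24.0], [692.0, -33.0]] ctr [ 619.6 -103.4] sides [125.8 157.3]
(418, 798, 3)
```

View pics/crop1.png

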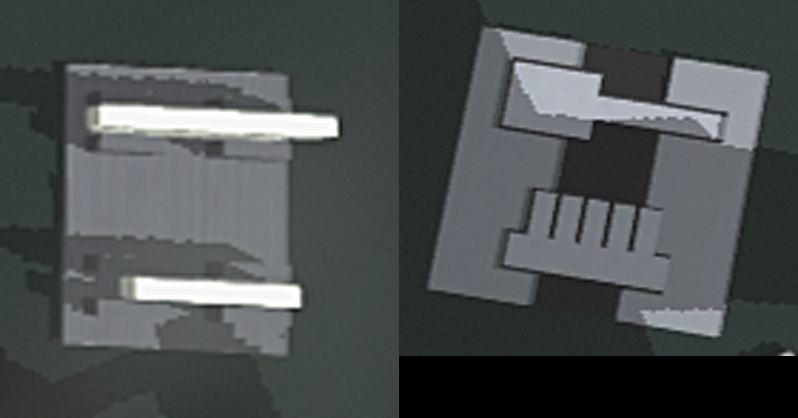

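The crop confirms it: the comb at top px (500,268), about 111 mm, is the long one, and the one at (500,313), about 75 mm, is the short one. The tray's comb compartment is the lower (base-side) one, teeth pointing to the spatula compartment, and the wide end is on the left (+y). Next I compute the tray pose and the first move.

```bash
cat >> h.py <<'E'
from scipy.spatial.transform import Rotation as R
def goal(pos,yaw,tilt=0):
    "tool x at world yaw (deg), z down, tilted outwards by tilt; prints shift mm and rotvec"
    s=r.get_state();A=np.array(s["tcp_rot"])
    y=np.radians(yaw);X=np.array([np.cos(y),np.sin(y),0]);Z=np.array([0,0,-1.]);
    G=np.c_[X,np.cross(Z,X),Z]@R.from_rotvec([-np.radians(tilt),0,0]).as_matrix()
    print("t",round(s["clock"],2),"pos",np.round(np.array(s["eef_pos"])*1000,1),"shift",np.round(A.T@(np.array(pos)-s["eef_pos"])*1000,1),
     "turn",np.round(R.from_matrix(A.T@G).as_rotvec(),3),"w",round(s["gripper_width"]*1000,1),"F",np.round(s["wrist_force"],1),"grip",s["grip_force"])
E
python3 - <<'E'
from h import *
T=pickle.load(open("top0.pkl","rb"))
b=np.array([[483,27],[770,72],[722,337],[429,290]],float);P=cast(T,(b-[399,0])/2.85+[95,225],.016)[:,:2]*1000
print(P.round(1).tolist(),P.mean(0).round(1))
print("sides",[round(np.linalg.norm(P[i]-P[(i+1)%4]),1) for i in range(4)])
v=(P[0]+P[1]-P[2]-P[3]);print("x-axis yaw",np.degrees(np.arctan2(v[1],v[0])));v=(P[0]+P[3]-P[1]-P[2]);print("from y",np.degrees(np.arctan2(v[1],v[0]))-90)
# comb outline: bar corners on floor
b=np.array([[508,230],[498,264],[665,292],[670,258]],float);Q=cast(T,(b-[399,0])/2.85+[95,225],.006)[:,:2]*1000
print("bar",Q.round(1).tolist(),Q.mean(0))
goal([.5377,-.359,.13],87.7)
E
```

```text
[[595.6, 341.4], [566.8, 146.7], [392.7, 172.2], [420.8, 366.6]] [494.  256.7]
sides [np.float64(196.8), np.float64(175.9), np.float64(196.5), np.float64(176.5)]
x-axis yaw -8.266380836280728
from y -8.317865303957902
bar [[460.2, 321.0], [437.7, 326.4], [420.5, 213.9], [442.8, 211.5]] [440.2882874  268.19680435]
t 0.1 pos [ 241.4 -575.8  238.7] shift [357.  -85.2 109. ] turn [-2.000e-03 -1.000e-03 -1.134e+00] w 87.2 F [-0.4  0.4  0.7] grip 0.0
```

```bash
python3 -m inch '[[[40,-10,12,0,0,-0.14,45],[80,-20,24,0,0,-0.28,45],[125,-30,38,0,0,-0.42,45],[170,-40,52,0,0,-0.57,45],[215,-51,65,0,0,-0.71,45],[265,-63,80,0,0,-0.85,45],[310,-74,95,0,0,-0.99,45],[357,-85,109,0,0,-1.134,45],[357,-85,109,0,0,-1.134,45],[357,-85,109,0,0,-1.134,45]]]' 20; python3 - <<'E'
from h import *
goal([.5377,-.359,.05],87.7)
c=read_camera("top");cv2.imwrite("pics/t2.png",cv2.resize(c["frame"][200:360,400:600],None,fx=3,fy=3)[:,:,::-1])
E
```

```text
clock: 1.35
eef_pos: [0.5376, -0.36, 0.1302]
tcp_rot: [[0.04, 0.999, -0.001], [0.999, -0.04, 0.0], [0.0, -0.001, -1.0]]
wrist_force: [0.8, 1.0, 0.3]
gripper_width: 0.0449
grip_force: 0.0
t 1.35 pos [ 537.6 -360.   130.2] shift [ 1.   0.1 80.2] turn [-0.001 -0.     0.   ] w 44.9 F [0.8 1.  0.3] grip 0.0
```

View pics/t2.png

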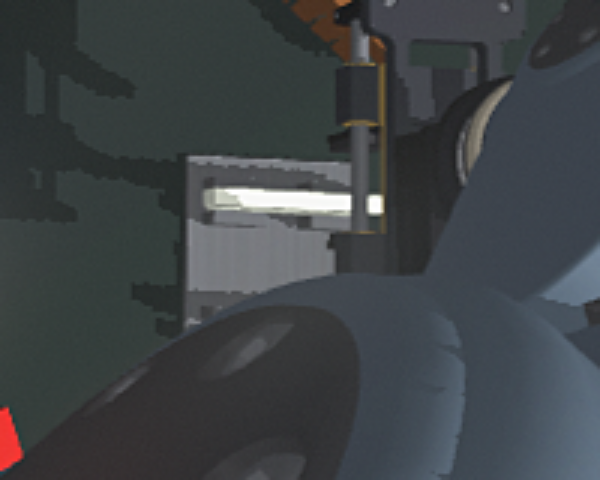

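The picture shows the two fingers at (358,95) and (358,250) straddling the comb at (358,203). The next call descends and grips.

```bash
python3 -m inch '[[[1,0,25,0,0,0,45],[1,0,50,0,0,0,45],[1,0,68,0,0,0,45],[1,0,80,0,0,0,45],[1,0,80,0,0,0,45],[1,0,80,0,0,0,4],[1,0,80,0,0,0,4],[1,0,80,0,0,0,4],[1,0,80,0,0,0,4],[1,0,80,0,0,0,4]]]' 20
```

```text
clock: 2.65
eef_pos: [0.5381, -0.3591, 0.0508]
tcp_rot: [[0.04, 0.999, 0.0], [0.999, -0.04, -0.0], [-0.0, 0.0, -1.0]]
wrist_force: [-0.3, -0.8, 1.0]
gripper_width: 0.01
grip_force: 20.0
```

```bash
python3 - <<'E'
from h import *
goal([.6156,-.1013,.12],81.8,35)
E
python3 -m inch '[[[0,0,-20,0,0,0,4],[0,0,-45,0,0,0,4],[0,0,-75,0,0,0,4],[0,0,-105,0,0,0,4],[0,0,-120,0,0,0,4],[20,5,-120,0,0,0,4],[50,10,-120,0,0,0,4],[85,20,-120,0,0,0,4],[120,28,-120,0,0,0,4],[140,32,-120,0,0,0,4]]]' 20
python3 - <<'E'
from h import *
goal([.6156,-.1013,.12],81.8,35)
E
```

```text
t 2.65 pos [ 538.1 -359.1   50.8] shift [260.6  67.2 -69.3] turn [-0.61  -0.031  0.1  ] w 10.0 F [-0.3 -0.8  1. ] grip 20.000134294386953
clock: 3.9
eef_pos: [0.5749, -0.2169, 0.1691]
tcp_rot: [[0.038, 0.999, -0.003], [0.999, -0.038, 0.002], [0.002, -0.003, -1.0]]
wrist_force: [-0.2, -0.7, -0.5]
gripper_width: 0.01
grip_force: 20.0
t 3.9 pos [ 574.9 -216.9  169.1] shift [116.9  36.4  49.2] turn [-0.614 -0.034  0.101] w 10.0 F [-0.2 -0.7 -0.5] grip 19.99949792632833
```

```bash
python3 -m inch '[[[15,5,6,-0.08,0,0.01,4],[32,10,12,-0.16,-0.01,0.03,4],[50,16,18,-0.24,-0.01,0.04,4],[68,22,25,-0.32,-0.02,0.05,4],[85,27,33,-0.40,-0.02,0.07,4],[102,32,40,-0.48,-0.03,0.08,4],[112,35,46,-0.56,-0.03,0.09,4],[117,36,49,-0.614,-0.034,0.101,4],[117,36,49,-0.614,-0.034,0.101,4],[117,36,49,-0.614,-0.034,0.101,4]]]' 20
python3 - <<'E'
from h import *
goal([.6156,-.1013,.0445],81.8,35)
E
```

```text
clock: 5.15
eef_pos: [0.6189, -0.1017, 0.1236]
tcp_rot: [[0.129, 0.816, 0.563], [0.992, -0.114, -0.063], [0.013, 0.567, -0.824]]
wrist_force: [0.4, 0.7, 0.1]
gripper_width: 0.0099
grip_force: 20.0
t 5.15 pos [ 618.9 -101.7  123.6] shift [ -1.1 -47.6  63.3] turn [-0.008 -0.018  0.004] w 9.9 F [0.4 0.7 0.1] grip 19.999114838428795
```

```bash
python3 -m inch '[[[0,-10,13,0,0,0,4],[0,-20,26,0,-0.01,0,4],[0,-30,40,0,-0.018,0,4],[-1,-38,51,0,-0.018,0,4],[-1,-44,59,-0.008,-0.018,0.004,4],[-1,-47.6,63,-0.008,-0.018,0.004,4],[-1,-47.6,63,-0.008,-0.018,0.004,4],[-1,-47.6,63,-0.008,-0.018,0.004,4],[-1,-47.6,63,-0.008,-0.018,0.004,4],[-1,-47.6,63,-0.008,-0.018,0.004,4]]]' 20
python3 - <<'E'
from h import *
goal([.6156,-.1013,.0445],81.8,35)
c=read_camera("scene");cv2.imwrite("pics/s3.png",cv2.resize(c["frame"][170:330,180:380],None,fx=3,fy=3)[:,:,::-1])
E
```

```text
clock: 6.4
eef_pos: [0.6163, -0.1017, 0.046]
tcp_rot: [[0.142, 0.81, 0.569], [0.99, -0.117, -0.082], [0.0, 0.575, -0.818]]
wrist_force: [0.5, 0.8, -0.7]
gripper_width: 0.0098
grip_force: 20.0
t 6.4 pos [ 616.3 -101.7   46. ] shift [ 0.3 -1.4  0.8] turn [ 0.001 -0.     0.   ] w 9.8 F [ 0.5  0.8 -0.7] grip 20.000001909211278
```

View pics/s3.png

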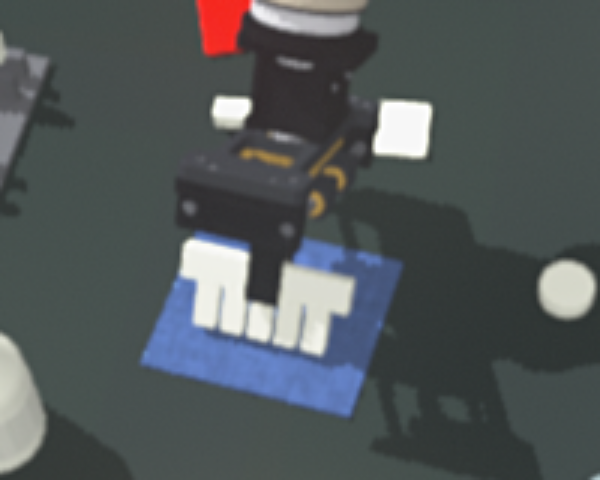

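```bash
python3 -m inch '[[[0,-1,1,0,0,0,20],[0,-1,1,0,0,0,30],[0,-1,1,0,0,0,30],[0,-1,-15,0,0,0,30],[0,0,-35,0,0,0,30],[0,0,-60,0,0,0,30],[0,0,-90,0,0,0,40],[0,0,-120,0,0,0,60],[0,0,-120,0.08,0,0,70],[0,0,-120,0.16,0,0,70]]]' 20
python3 - <<'E'
from h import *
goal([.6156,-.1013,.13],81.8,0)
c=read_camera("scene");cv2.imwrite("pics/s4.png",cv2.resize(c["frame"][170:330,180:380],None,fx=3,fy=3)[:,:,::-1])
E
```

```text
clock: 7.7
eef_pos: [0.5497, -0.0808, 0.1447]
tcp_rot: [[0.122, 0.839, 0.53], [0.992, -0.121, -0.036], [0.034, 0.53, -0.847]]
wrist_force: [-0.6, -0.3, 0.6]
gripper_width: 0.0622
grip_force: 0.0
t 7.7 pos [549.7 -80.8 144.7] shift [-12.8  50.1  48.1] turn [ 0.558 -0.039  0.011] w 62.2 F [-0.6 -0.3  0.6] grip 0.0
```

View pics/s4.png

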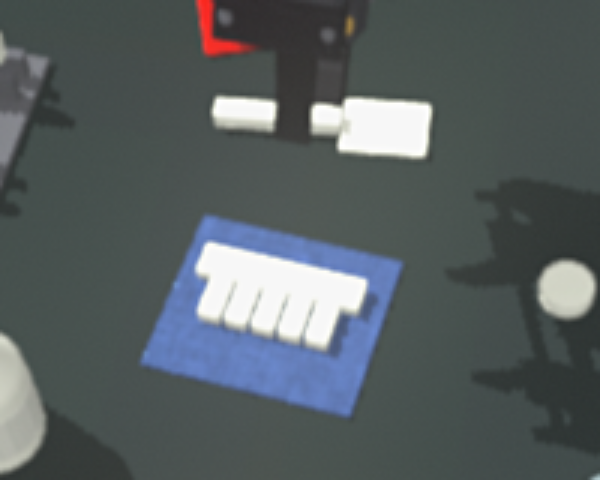

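The comb lies flat on the pad, teeth outward, at crop (280,295), which is full-frame (273,268). Now I measure it.

```bash
python3 - <<'E'
from h import *
s=r.get_state()
for n,box in(("scene",(235,240,315,300)),("top",(316,190,396,262))):
    c=read_camera(n);pickle.dump(c,open(n+"5.pkl","wb"));f=c["frame"].astype(int);b=f[:,:,0]
    for th in(140,200):
        for q in comps((b>th),box,200)[:1]:
            P=(cast(c,q[:,0],.013)[:,:2]*1000).astype(np.float32)
            rc=cv2.minAreaRect(P);print(n,th,rc,"\n",cv2.boxPoints(rc).round(1).tolist())
goal([.6156,-.1013,.13],81.8,0)
E
```

```text
scene 140 ((614.4676513671875, -102.29544830322266), (113.4759292602539, 59.70093536376953), 81.52456665039062) 
 [[576.5999755859375, -154.0], [635.5999755859375, -162.8000030517578], [652.4000244140625, -50.599998474121094], [593.2999877929688, -41.79999923706055]]
scene 200 ((614.1378173828125, -101.87248229980469), (111.45475006103516, 55.41255569458008), 81.62773132324219) 
 [[578.5999755859375, -153.0], [633.4000244140625, -161.0], [649.7000122070312, -50.79999923706055], [594.7999877929688, -42.70000076293945]]
t 7.85 pos [550.5 -81.1 144.3] shift [-12.6  49.4  47.5] turn [ 0.56  -0.038  0.012] w 68.2 F [ 0.6  0.3 -0.7] grip 0.0
```

```bash
python3 -m inch '[[[-2,8,4,0.08,0,0,75],[-4,16,9,0.16,-0.01,0,75],[-6,24,15,0.24,-0.02,0,75],[-8,32,22,0.32,-0.02,0,75],[-10,38,30,0.40,-0.03,0,75],[-12,44,38,0.48,-0.03,0.01,75],[-12.6,49,46,0.56,-0.038,0.012,75],[-12.6,49.4,47.5,0.56,-0.038,0.012,75],[-12.6,49.4,47.5,0.56,-0.038,0.012,75],[-12.6,49.4,47.5,0.56,-0.038,0.012,75]]]' 20
python3 - <<'E'
from h import *
goal([.6125,-.1017,.0225],81.6,0)
E
```

```text
clock: 9.1
eef_pos: [0.6138, -0.1007, 0.1286]
tcp_rot: [[0.144, 0.99, -0.003], [0.99, -0.144, 0.003], [0.003, -0.003, -1.0]]
wrist_force: [1.1, -0.2, 0.6]
gripper_width: 0.0752
grip_force: 0.0
t 9.1 pos [ 613.8 -100.7  128.6] shift [ -1.5  -0.8 106.1] turn [-0.003 -0.002  0.002] w 75.2 F [ 1.1 -0.2  0.6] grip 0.0
```

```bash
python3 -m inch '[[[0,0,25,0,0,0,75],[-1,-1,50,0,0,0,75],[-1.5,-1,75,-0.003,-0.002,0.002,75],[-1.5,-1,92,-0.003,-0.002,0.002,75],[-1.5,-1,102,-0.003,-0.002,0.002,75],[-1.5,-1,106,-0.003,-0.002,0.002,75],[-1.5,-1,106,-0.003,-0.002,0.002,75],[-1.5,-1,106,-0.003,-0.002,0.002,45],[-1.5,-1,106,-0.003,-0.002,0.002,45],[-1.5,-1,106,-0.003,-0.002,0.002,45]]]' 20
python3 - <<'E'
from h import *
goal([.6125,-.1017,.0225],81.6,0)
E
```

```text
clock: 10.35
eef_pos: [0.6142, -0.1025, 0.0232]
tcp_rot: [[0.146, 0.989, 0.001], [0.989, -0.146, -0.001], [-0.001, 0.001, -1.0]]
wrist_force: [-0.1, 0.2, 0.5]
gripper_width: 0.0529
grip_force: 0.3
t 10.35 pos [ 614.2 -102.5   23.2] shift [ 0.6 -1.9  0.7] turn [0.001 0.001 0.001] w 52.9 F [-0.1  0.2  0.5] grip 0.2725571673363447
```

```bash
python3 -m inch '[[[0,0,0,0,0,0,45],[0,0,0,0,0,0,45],[0,0,0,0,0,0,45],[0,0,0,0,0,0,45],[0,0,-8,0,0,0,45],[0,0,-20,0,0,0,45],[0,0,-40,0,0,0,45],[0,0,-60,0,0,0,45],[0,0,-80,0,0,0,45],[0,0,-80,0,0,0,45]]]' 20
python3 - <<'E'
from h import *
goal([.4551,.266,.10],81.7,0)
T=read_camera("top");f=T["frame"].astype(int)
c=read_camera("scene");pickle.dump(c,open("scene6.pkl","wb"))
cv2.imwrite("pics/s5.png",np.vstack([cv2.resize(c["frame"][160:320,180:400],None,fx=1.8,fy=1.8),cv2.resize(c["frame"][180:300,390:525],None,fx=2.93,fy=2.5)[:,:396]])[:588,:,::-1])
E
```

```text
clock: 11.6
eef_pos: [0.6159, -0.103, 0.1057]
tcp_rot: [[0.146, 0.989, 0.006], [0.989, -0.146, -0.003], [-0.002, 0.007, -1.0]]
wrist_force: [0.2, -0.5, -0.5]
gripper_width: 0.0516
grip_force: 20.0
t 11.6 pos [ 615.9 -103.   105.7] shift [ 341.7 -212.8    3.5] turn [ 0.007  0.002 -0.001] w 51.6 F [ 0.2 -0.5 -0.5] grip 19.999800324440002
```

View pics/s5.png

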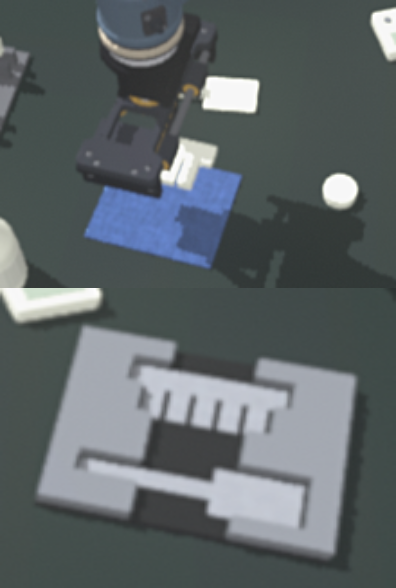

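The comb is held at crop (190,160), 51.6 mm across. The tray is fully visible below; I use its picked outline corners for a cross-check.

```bash
python3 - <<'E'
from h import *
S=pickle.load(open("scene6.pkl","rb"))
def px(a): a=np.array(a,float);return np.c_[390+a[:,0]/2.93,180+(a[:,1]-288)/2.5]
def rep(n,a,z): P=cast(S,px(a),z)[:,:2]*1000;print(n,P.round(1).tolist(),P.mean(0).round(1));return P
t=rep("tray",[(83,327),(356,375),(334,551),(38,498)],.016)
b=rep("bar back",[(140,368),(290,393)],.006);q=rep("tips",[(155,418),(265,432)],.006)
print("comb mid",(b.mean(0)+q.mean(0))/2)
h=rep("handle end",[(88,458),(84,470)],.006);e=rep("blade end",[(304,484),(302,526)],.006);print("spat mid",(h.mean(0)+e.mean(0))/2,(e-h).mean(0))
T=pickle.load(open("top0.pkl","rb"))
def pt(a): return (np.array(a,float)-[399,0])/2.85+[95,225]
B=cast(T,pt([[500,264],[667,292]]),.006)[:,:2]*1000;Q=cast(T,pt([[535,190],[663,211]]),.006)[:,:2]*1000;print("top",B.mean(0),Q.mean(0),(B.mean(0)+Q.mean(0))/2)
c=np.array([494,256.7]);u=np.array([.9895,-.1444]);print("pocket dist from tray ctr",((b.mean(0)+q.mean(0))/2-c)@u,((h.mean(0)+e.mean(0))/2-c)@u)
E
```

```text
tray [[397.1, 177.0], [423.9, 368.9], [596.5, 342.6], [573.7, 151.5]] [497.8 260. ]
bar back [[428.0, 219.8], [440.8, 324.9]] [434.4 272.3]
tips [[478.8, 230.3], [483.1, 305.8]] [481.  268.1]
comb mid [457.70231273 270.19278143]
handle end [[524.6, 184.9], [536.6, 182.4]] [530.6 183.7]
blade end [[530.7, 329.8], [570.3, 326.3]] [550.5 328. ]
spat mid [540.55545285 255.85236057] [ 19.91444774 144.37700327]
top [429.09227456 268.80193993] [480.37263948 260.94198014] [454.73245702 264.87196003]
pocket dist from tray ctr -37.864919188622515 46.18901973031513
```

```bash
python3 -m inch '[[[20,-12,0,0,0,0,45],[55,-34,0,0,0,0,45],[95,-59,0,0,0,0,45],[135,-84,0,0,0,0,45],[175,-109,0,0,0,0,45],[215,-134,0,0,0,0,45],[255,-159,0,0,0,0,45],[295,-184,0,0,0,0,45],[330,-205,2,0.004,0,0,45],[343,-212,3,0.007,0.002,0,45]]]' 20
python3 -m inch '[[[0,0,10,0,0,0,45],[0,0,22,0,0,0,45],[0,0,35,0,0,0,45],[0,0,45,0,0,0,45],[0,0,50,0,0,0,45],[0,0,50,0,0,0,45],[0,0,50,0,0,0,45],[0,0,50,0,0,0,45],[0,0,50,0,0,0,45],[0,0,50,0,0,0,45]]]' 20
python3 - <<'E'
from h import *
goal([.4562,.267,.05],81.7,0)
ims=[]
for n,b in(("scene",(385,170,545,300)),("top",(95,220,255,350))):
    c=read_camera(n);pickle.dump(c,open(n+"7.pkl","wb"));ims.append(cv2.resize(c["frame"][b[1]:b[3],b[0]:b[2]],None,fx=2.5,fy=4.5,interpolation=cv2.INTER_CUBIC))
cv2.imwrite("pics/p6.png",np.hstack(ims)[:,:,::-1])
E
```

```text
clock: 12.95
eef_pos: [0.451, 0.2699, 0.0984]
tcp_rot: [[0.142, 0.99, -0.009], [0.99, -0.142, 0.001], [-0.0, -0.009, -1.0]]
wrist_force: [0.4, 0.2, -1.4]
gripper_width: 0.0516
grip_force: 20.0
clock: 14.2
eef_pos: [0.4542, 0.2679, 0.0494]
tcp_rot: [[0.145, 0.989, -0.005], [0.989, -0.145, 0.002], [0.001, -0.006, -1.0]]
wrist_force: [1.0, 0.7, -0.8]
gripper_width: 0.0514
grip_force: 20.0
t 14.2 pos [454.2 267.9  49.4] shift [-0.6  2.1 -0.6] turn [-0.006 -0.001 -0.001] w 51.4 F [ 1.   0.7 -0.8] grip 19.99987006187439
```

View pics/p6.png

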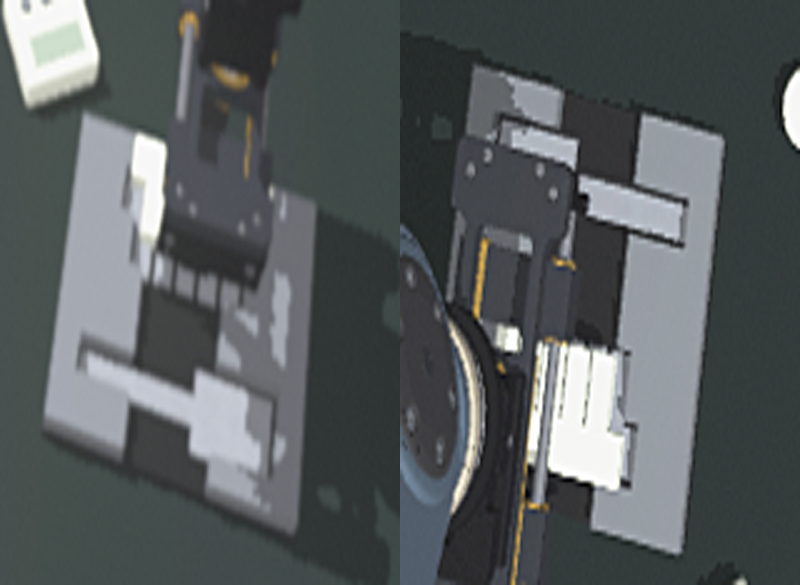

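Right half (top camera): the comb bar's end corner is at crop (620,488) and the pocket corner at (628,490). Left half (scene camera): the bar's far-left corner is at (132,133), with the tray corners at (83,113), (316,202), (296,530) and (43,430).

```bash
python3 - <<'E'
from h import *
T=pickle.load(open("top7.pkl","rb"));S=pickle.load(open("scene7.pkl","rb"))
X=np.array([.9895,-.1444]);Y=np.array([.1444,.9895])
pt=lambda a:np.array(a,float)/[2.5,4.5]+[95,220]-[160,0]
ps=lambda a:np.array(a,float)/[2.5,4.5]+[385,170]
tcp=np.array([454.2,267.9])
def c(C,p,z): return cast(C,p,z)[:,:2]*1000
k=c(T,pt([[620,488]]),.0394)[0]; w=c(T,pt([[628,489]]),.016)[0]
print("T comb corner",k,"-> mid",k+26*X+55*Y,"tcp",tcp); print("T pocket corner",w,"-> pocket",w+28*X+57*Y)
# right end of the bar in tray y: pocket wall vs bar
k=c(S,ps([[132,133]]),.0394)[0];print("S comb corner",k,"-> mid",k+26*X+55*Y)
t=c(S,ps([[83,113],[316,202],[296,530],[43,430]]),.016);print("S tray",t.mean(0),[round(np.linalg.norm(t[i]-t[i-1]),1) for i in range(4)])
t=c(T,pt([[473,66],[724,135],[682,553]]),.016);print("T tray",(t[0]+t[2])/2,np.linalg.norm(t[0]-t[1]),np.linalg.norm(t[1]-t[2]))
# spatula pocket corners at block top, T: handle end right wall
w=c(T,pt([[688,200],[684,246]]),.016);print("T spat handle end wall",w, "->", w.mean(0)+77.5*Y)
E
```

```text
T comb corner [421.08972292 213.22858908] -> mid [454.75872292 263.89668908] tcp [454.2 267.9]
T pocket corner [418.96219194 214.69307826] -> pocket [454.89899194 267.05137826]
S comb corner [422.42875895 213.74634918] -> mid [456.09775895 264.41444918]
S tray [499.9186996  259.16400257] [np.float64(183.6), np.float64(194.1), np.float64(180.4), np.float64(192.6)]
T tray [494.26031545 257.55650825] 196.09659874846355 175.7785689184488
T spat handle end wall [[539.49920499 174.28116528]
 [520.09929065 176.58139544]] -> [540.99024782 252.11753036]
```

```bash
python3 - <<'E'
from h import *
T=pickle.load(open("top7.pkl","rb"));S=pickle.load(open("scene7.pkl","rb"));T0=pickle.load(open("top0.pkl","rb"))
np.set_printoptions(linewidth=200)
print("top7 cols 172..192, rows 312..332");print(T["frame"][312:333,172:193].mean(2).astype(int))
print("top0 same");print(T0["frame"][312:333:2,172:193].mean(2).astype(int))
print("top0 left bar end, cols 120..140");print(T0["frame"][304:322:2,122:142].mean(2).astype(int))
print("scene7 cols 434..455 rows 196..226");print(S["frame"][196:228:2,434:456].mean(2).astype(int))
E
```

```text
top7 cols 172..192, rows 312..332
[[246 246 246 246 246 245 230 217 178 186 192 176 130 161 162 160 161 160 159 157 157]
 [246 246 246 246 247 247 226 185 179 183 186 188 168 131 162 161 161 160 160 159 159]
 [246 246 246 246 247 243 219 166 181 182 186 178 126  50  56  50  63  97 137 161 158]
 [244 244 242 244 247 229 151 172 178 175 177 181 192 200 180  96  86  80 140 161 158]
 [246 246 246 247 248 251 253 231 201 178 167 160 180 188 175 117 123 134 157 159 158]
 [246 246 246 246 246 247 248 251 254 255 255 255 235 184 173 112 118 135 163 159 158]
 [246 246 246 246 246 246 246 246 247 248 249 243 215 182 172 112 120 140 160 158 157]
 [246 246 246 246 246 246 246 246 246 247 248 224 215 184 169 113 120 140 161 158 158]
 [246 246 246 246 246 246 246 246 246 247 250 216 205 168 108 114 129 155 161 158 157]
 [246 246 246 246 246 246 246 246 246 247 251 226 192 169 111 117 128 155 158 158 158]
 [246 246 246 246 246 246 246 246 246 247 249 227 190 170 112 117 133 162 158 158 158]
 [246 246 246 246 246 246 246 246 246 247 245 225 180 171 112 119 140 161 159 157 157]
 [246 246 246 246 246 
[... 3302 characters left out ...]
7 196 214 245 248 247 247 248 253 230 121  81  84  85  87 103]
 [111 118 130 149 190 203 203 200 223 249 248 247 247 247 251 255 195  97  81  84  85  86]
 [150 148 157 184 197 203 202 210 240 249 247 247 247 248 253 247 143  71  69  74  79  81]
 [171 172 171 172 178 191 199 221 248 248 247 247 247 250 255 192  84  58  61  63  64  66]
 [171 172 173 163 122 127 185 230 250 249 249 249 250 255 225 102  48  51  53  54  57  58]
 [170 172 172 151 104 111 150 195 208 208 212 223 232 207 124  58  57  75  82  79  67  54]
 [171 174 166 127  97 119 143 183 199 200 198 185 167 115  62  45  51  69  75  74  64  54]
 [171 173 161 110 104 124 145 189 202 205 195 141 100 123 133 109  83  83  68  57  52  50]]
```

```bash
python3 - <<'E'
from h import *
T=pickle.load(open("top7.pkl","rb"))
X=np.array([.9895,-.1444]);Y=np.array([.1444,.9895])
c=lambda p,z:cast(T,[p],z)[0,:2]*1000
k=c((182.6,322),.0394);k2=c((184.3,322),.0294);print("comb end",k,k2, "mid",k+15*X+55*Y)
a=c((188.3,322),.016);b=c((129.3,312.5),.016);print("walls",a,b,(b-a)@Y,"mid pocket",(a+b)/2+15*X)
# back edge of bar (rows) at col 178: comb ~327.6 top; pocket back wall
print("back edge comb z.0394",c((179,328.3),.0394),"bot",c((179,328.3),.0294),"wall",c((184,328.8),.016))
# teeth-side step: bar front edge / wall at right end
print("wall front",c((186,313.5),.016))
s=np.array([454.2,267.9]);print("tray coords of tcp rel: x,y",s@X,s@Y)
for n,p in(("comb end",k),("wall a",a),("back comb",c((179,328.3),.0394)),("back wall",c((184,328.8),.016)),("front wall",c((186,313.5),.016))):print(n,p@X,p@Y)
E
```

```text
comb end [432.62909675 214.48046072] [432.04261487 214.55153717] mid [455.41359675 266.73696072]
walls [431.2927221  211.29170987] [447.71149316 323.38108342] 113.28330567587838 mid pocket [454.34460763 265.17039664]
back edge comb z.0394 [421.26848935 220.53647728] bot [420.50823631 223.82589556] wall [418.67174119 218.80934145]
wall front [446.97415858 216.31105082]
tray coords of tcp rel: x,y 410.74614 330.67352999999997
comb end 397.11551270734094 274.70005745392535
wall a 396.2536256088972 271.3518159821028
back comb 384.99970288824346 279.05201413382423
back wall 382.679618999732 276.9680427964755
front wall 411.0456141804656 278.5828532908015
```

```bash
python3 -m inch '[[[-1.7,0.6,0,0,0,0,45],[-1.7,0.6,4,-0.006,0,0,45],[-1.7,0.6,8,-0.006,0,0,45],[-1.7,0.6,11,-0.006,0,0,45],[-1.7,0.6,14,-0.006,0,0,45],[-1.7,0.6,17,-0.006,0,0,45],[-1.7,0.6,20,-0.006,0,0,45],[-1.7,0.6,22,-0.006,0,0,45],[-1.7,0.6,23,-0.006,0,0,45],[-1.7,0.6,23,-0.006,0,0,45]]]' 20
python3 - <<'E'
from h import *
goal([.4546,.2659,.0262],81.7,0)
s=r.get_state();p=np.array(s["eef_pos"])[:2]*1000;print(p@[.9895,-.1444],p@[.1444,.9895],s["torque"])
E
```

```text
clock: 15.55
eef_pos: [0.4544, 0.2661, 0.0263]
tcp_rot: [[0.146, 0.989, 0.0], [0.989, -0.146, 0.001], [0.001, 0.0, -1.0]]
wrist_force: [-0.1, 0.0, -1.3]
gripper_width: 0.0516
grip_force: 20.0
t 15.55 pos [454.4 266.1  26.3] shift [-0.2  0.2  0.1] turn [ 0.    -0.001 -0.001] w 51.6 F [-0.1  0.  -1.3] grip 19.999833405017853
411.19341960307094 328.94696517981873 [-0.0753541  -0.0980166  -0.01229761]
```

```bash
python3 -m inch '[[[0,0,0.3,0,0,0,60],[0,0,0.3,0,0,0,66],[0,0,0.3,0,0,0,66],[0,0,0,0,0,0,66],[0,0,-15,0,0,0,66],[0,0,-40,0,0,0,66],[0,0,-70,0,0,0,60],[0,0,-100,0,0,0,50],[-30,0,-100,0,0,0,50],[-75,0,-100,0,0,0,50]]]' 20
python3 - <<'E'
from h import *
T=pickle.load(open("top0.pkl","rb"))
f=T["frame"].astype(int);w=f.min(2)
# spatula handle and blade separately, top faces z=.014/.005
for n,b,z in(("blade",(305,285,344,330),.005),("handle",(350,285,400,330),.014)):
    q=comps(w>150,b,30)[0];P=(cast(T,q[:,0],z)[:,:2]*1000).astype(np.float32);print(n,cv2.minAreaRect(P))
c=read_camera("scene");g=c["frame"].astype(int).min(2);pickle.dump(c,open("scene8.pkl","wb"))
for n,b,z in(("blade",(298,190,335,230),.005),("handle",(240,190,288,230),.014)):
    q=comps(g>150,b,30)[0];P=(cast(c,q[:,0],z)[:,:2]*1000).astype(np.float32);print("S",n,cv2.minAreaRect(P))
cv2.imwrite("pics/p7.png",cv2.resize(c["frame"][170:300,380:540],None,fx=4,fy=4,interpolation=cv2.INTER_CUBIC)[:,:,::-1])
goal([.462,-.105,.10],90,0)
E
```

```text
clock: 16.8
eef_pos: [0.4442, 0.1919, 0.1278]
tcp_rot: [[0.143, 0.99, 0.004], [0.99, -0.143, 0.002], [0.002, 0.004, -1.0]]
wrist_force: [0.5, 0.4, 0.2]
gripper_width: 0.0505
grip_force: 0.0
blade ((460.6219787597656, -49.00984191894531), (43.16960525512695, 58.902008056640625), 0.6095361113548279)
handle ((463.6145935058594, -130.34446716308594), (14.772664070129395, 79.14044189453125), 2.3046000003814697)
S blade ((462.29693603515625, -46.759307861328125), (49.06630325317383, 54.2905387878418), 2.559715747833252)
S handle ((468.36236572265625, -131.85549926757812), (25.661376953125, 78.41522979736328), 2.2074694633483887)
t 16.85 pos [441.4 187.3 127.1] shift [-286.2   62.9   27.6] turn [-0.002  0.002 -0.146] w 50.2 F [-2.2 -2.6 -0.8] grip 0.0
```

View pics/p7.png

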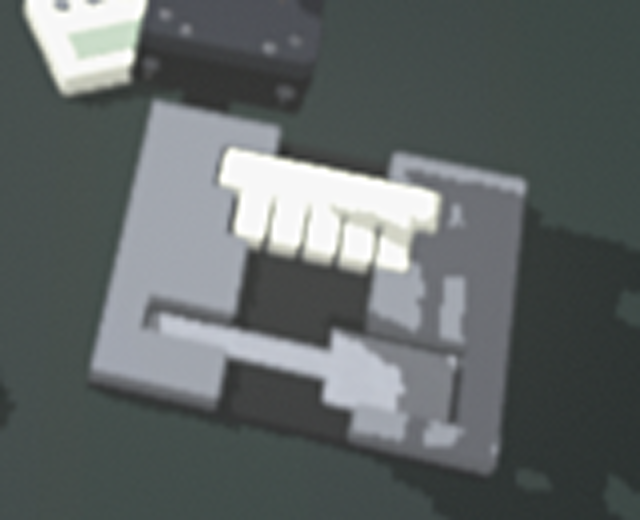

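```bash
python3 -m inch '[[[-30,7,0,0,0,-0.02,40],[-65,15,3,0,0,-0.05,40],[-105,24,7,0,0,-0.07,40],[-145,33,12,0,0,-0.1,40],[-185,42,18,0,0,-0.12,40],[-225,50,24,0,0,-0.15,40],[-260,58,31,0,0,-0.17,40],[-281,62.6,37,0,0,-0.183,40],[-281,62.6,37,0,0,-0.183,40],[-281,62.6,37,0,0,-0.183,40]]]' 25
python3 - <<'E'
from h import *
goal([.4624,-.100,.0205],92.1,0)
T=read_camera("top");pickle.dump(T,open("top9.pkl","wb"));S=pickle.load(open("scene8.pkl","rb"))
np.set_printoptions(linewidth=200)
k=T["frame"].min(2)>205;m=S["frame"].min(2)>205
for n,c,M,b in(("T",T,k,(110,280,215,350)),("S",S,m,(425,200,505,245))):
    q=comps(M,b,50)[0]
    for z in(.016,.026):
        P=(cast(c,q[:,0],z)[:,:2]*1000).astype(np.float32);rc=cv2.minAreaRect(P);C=np.array(rc[0]);print(n,z,np.round(C,1),np.round(rc[1],1),rc[2],"traycoords",C@[.9895,-.1444],C@[.1444,.9895])
print(T["frame"][312:332:2,176:193].mean(2).astype(int))
E
```

```text
clock: 18.1
eef_pos: [0.4641, -0.0945, 0.0894]
tcp_rot: [[-0.037, 0.999, -0.0], [0.999, 0.037, 0.001], [0.001, -0.0, -1.0]]
wrist_force: [-0.6, 0.3, -0.2]
gripper_width: 0.0402
grip_force: 0.0
t 18.1 pos [464.1 -94.5  89.4] shift [-5.5 -1.9 68.9] turn [-0.    -0.001  0.   ] w 40.2 F [-0.6  0.3 -0.2] grip 0.0
T 0.016 [455.  265.7] [112.1  51.9] 81.56358337402344 traycoords 411.87079312438965 328.60000338439943
T 0.026 [455.3 261.9] [110.7  51.2] 81.56356811523438 traycoords 412.7416949890137 324.94941476135256
S 0.016 [456.9 264.4] [108.1  55. ] 81.87841033935547 traycoords 413.9444003845215 327.6405349487305
S 0.026 [464.8 262.1] [106.9  54.3] 81.87840270996094 traycoords 422.0506451385498 326.49015691833495
[[249 246 246 246 246 247 250 225 129 159 162 160 161 160 159 159 158]
 [245 243 244 246 246 248 238 114  65  21  29  46  58  95 138 161 158]
 [246 246 246 246 246 247 250 255 255 255 255 255 252 139 154 159 157]
 [246 246 246 246 246 246 246 246 246 246 247 251 215 137 157 159 157]
 [246 246 246 246 246 246 246 246 246 246 249 255 226 147 157 157 158]
 [246 246 246 246 246 246 246 246 246 247 251 246 128 158 158 158 158]
 [250 248 247 247 246 246 246 246 246 249 254 123 139 158 159 157 158]
 [ 96 168 238 254 255 255 255 255 255 255 255 129 149 159 158 157 157]
 [161 160 160 162 163 156 135 123  94  74  69 106 162 159 159 158 157]
 [156 157 158 157 157 157 158 159 158 159 158 158 158 158 158 158 159]]
```

The comb's top is at 16 mm by both views, at (455,265), so it is fully down in its pocket (crop (320,205)). Now the spatula.

```bash
python3 -m inch '[[[-5.5,-1.9,20,0,0,0,40],[-5.5,-1.9,42,0,0,0,40],[-5.5,-1.9,58,0,0,0,40],[-5.5,-1.9,66,0,0,0,40],[-5.5,-1.9,69,0,0,0,40],[-5.5,-1.9,69,0,0,0,40],[-5.5,-1.9,69,0,0,0,8],[-5.5,-1.9,69,0,0,0,8],[-5.5,-1.9,69,0,0,0,8],[-5.5,-1.9,69,0,0,0,8]]]' 25
python3 -m inch '[[[0,0,0,0,0,0,8],[0,0,0,0,0,0,8],[0,0,-5,0,0,0,8],[0,0,-15,0,0,0,8],[0,0,-30,0,0,0,8],[0,0,-50,0,0,0,8],[0,0,-70,0,0,0,8],[0,0,-80,0,0,0,8],[0,0,-80,0,0,0,8],[0,0,-80,0,0,0,8]]]' 25
python3 - <<'E'
from h import *
X=np.array([.9895,-.1444]);Y=np.array([.1444,.9895])
p=(411.7+87)*X+(328.1-5)*Y;print("target",p)
goal([p[0]/1000,p[1]/1000,.07],81.7,0)
E
```

```text
clock: 19.4
eef_pos: [0.4628, -0.1008, 0.0201]
tcp_rot: [[-0.037, 0.999, 0.0], [0.999, 0.037, 0.001], [0.001, 0.001, -1.0]]
wrist_force: [0.7, -0.1, 2.5]
gripper_width: 0.0157
grip_force: 25.0
clock: 20.65
eef_pos: [0.4624, -0.1007, 0.0996]
tcp_rot: [[-0.037, 0.999, -0.0], [0.999, 0.037, 0.001], [0.001, -0.0, -1.0]]
wrist_force: [0.4, 0.0, -1.1]
gripper_width: 0.0159
grip_force: 25.0
target [540.11929 247.69517]
t 20.65 pos [ 462.4 -100.7   99.6] shift [345.3  90.5  30. ] turn [-0.001 -0.001  0.182] w 15.9 F [ 0.4  0.  -1.1] grip 24.994442760944366
```

```bash
python3 -m inch '[[[20,5,0,0,0,0.01,8],[55,15,0,0,0,0.03,8],[95,25,0,0,0,0.05,8],[140,37,0,0,0,0.08,8],[185,49,0,0,0,0.1,8],[230,60,5,0,0,0.12,8],[275,72,10,0,0,0.15,8],[315,83,16,0,0,0.17,8],[340,90,20,0,0,0.182,8],[344,90.5,22,0,0,0.182,8]]]' 25
python3 -m inch '[[[0,0,5,0,0,0,8],[0,0,15,0,0,0,8],[0,0,25,0,0,0,8],[0,0,28,0,0,0,8],[0,0,28,0,0,0,8],[0,0,28,0,0,0,8],[0,0,28,0,0,0,8],[0,0,28,0,0,0,8],[0,0,28,0,0,0,8],[0,0,28,0,0,0,8]]]' 25
python3 - <<'E'
from h import *
X=np.array([.9895,-.1444]);Y=np.array([.1444,.9895])
p=(411.7+87)*X+(328.1-6)*Y
goal([p[0]/1000,p[1]/1000,.0262],81.7,0)
s=r.get_state();q=np.array(s["eef_pos"])*1000;print("tray coords",q[:2]@X,q[:2]@Y)
ims=[]
for n,b in(("scene",(390,190,530,300)),("top",(95,215,235,345))):
    c=read_camera(n);pickle.dump(c,open(n+"10.pkl","wb"));ims.append(cv2.resize(c["frame"][b[1]:b[3],b[0]:b[2]],(400,520),interpolation=cv2.INTER_CUBIC))
cv2.imwrite("pics/p8.png",np.hstack(ims)[:,:,::-1])
E
```

```text
clock: 21.9
eef_pos: [0.54, 0.2477, 0.0769]
tcp_rot: [[0.142, 0.99, -0.001], [0.99, -0.142, 0.001], [0.0, -0.001, -1.0]]
wrist_force: [-0.3, 0.0, -0.3]
gripper_width: 0.016
grip_force: 25.0
clock: 23.15
eef_pos: [0.5405, 0.2463, 0.0503]
tcp_rot: [[0.145, 0.989, 0.0], [0.989, -0.145, 0.001], [0.001, 0.0, -1.0]]
wrist_force: [1.2, -0.8, -1.1]
gripper_width: 0.0153
grip_force: 25.0
t 23.15 pos [540.5 246.3  50.3] shift [ 0.3 -0.6 24.1] turn [ 0.    -0.001 -0.   ] w 15.3 F [ 1.2 -0.8 -1.1] grip 24.994447231292725
tray coords 499.27602536742194 321.78494432503777
```

View pics/p8.png

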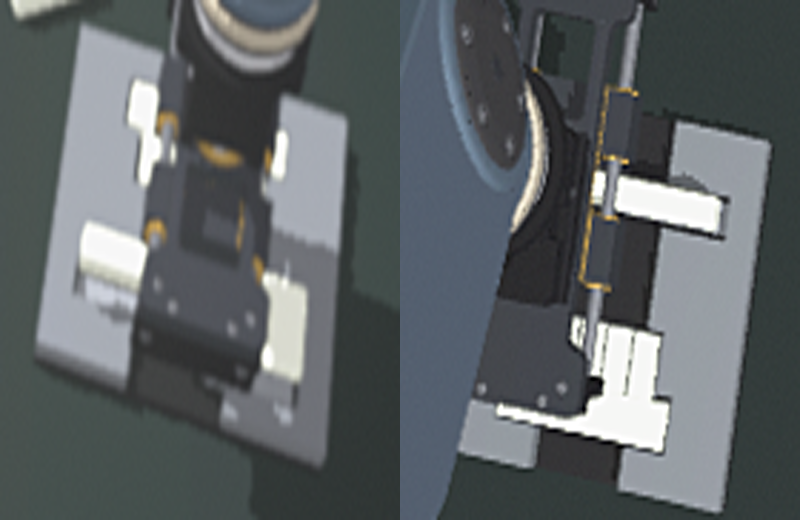

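The spatula is held over its compartment with the blade toward the wide end. In the top crop its handle end is at (722,215), just inside the compartment's end wall (730,215).

```bash
python3 - <<'E'
from h import *
T=pickle.load(open("top10.pkl","rb"));T0=pickle.load(open("top9.pkl","rb"));np.set_printoptions(linewidth=200)
print(T["frame"][254:278,200:216].mean(2).astype(int));print("empty");print(T0["frame"][258:280:2,200:216].mean(2).astype(int))
X=np.array([.9895,-.1444]);Y=np.array([.1444,.9895])
h=lambda p,z:(lambda q:(round(q@X,1),round(q@Y,1)))(cast(T,[p],z)[0,:2]*1000)
for p in((207,266),(208,266),(210,266)):print(p,"top",h(p,.0442),"bot",h(p,.0302),"wall",h(p,.016))
for p in((204,258),(204,262),(204,272),(204,276)):print(p,"top",h(p,.0442),"bot",h(p,.0302),"wall",h(p,.016))
E
```

```text
[[157 157 157 157 157 156 157 158 157 158 157 156 158 158 157 158]
 [157 155 156 157 155 157 158 157 157 159 158 158 158 157 158 157]
 [156 157 156 156 156 158 157 157 157 158 158 158 157 157 156 158]
 [156 157 156 157 157 158 157 158 157 157 157 159 157 157 157 157]
 [158 156 156 158 158 160 156 157 158 158 158 157 159 156 156 157]
 [161 158 158 158 157 158 159 158 157 157 157 156 157 159 159 159]
 [160 159 159 159 157 158 156 158 158 157 158 157 157 157 158 158]
 [ 94 117 161 160 159 158 158 159 158 158 157 158 158 157 158 158]
 [ 93  88 111 154 154 156 159 162 161 161 159 158 158 157 158 158]
 [174 134 114 122 124 127 140 159 162 161 160 160 157 160 157 159]
 [255 255 255 255 252 196 100  47  46  65 121 163 160 158 158 158]
 [248 249 250 251 254 255 240 146  46  53 103 165 158 159 158 157]
 [246 246 246 247 248 248 235 186 119 129 144 163 158 157 159 159]
 [246 246 246 246 248 236 230 165 115 126 148 160 159 158 157 157]
 [246 246 246 247 250 231 207 103 114 131 155 160 159 158 158 158]
 [246 246 246 247 251 230 208 108 117 135 163 159 158 157 158 160]
 [250 249 248 249 252 235 19
[... 1539 characters left out ...]
, 266) top (np.float64(505.0), np.float64(242.5)) bot (np.float64(505.3), np.float64(246.3)) wall (np.float64(505.7), np.float64(250.2))
(204, 258) top (np.float64(517.8), np.float64(256.2)) bot (np.float64(518.3), np.float64(260.2)) wall (np.float64(518.9), np.float64(264.3))
(204, 262) top (np.float64(510.5), np.float64(254.8)) bot (np.float64(511.0), np.float64(258.8)) wall (np.float64(511.4), np.float64(262.9))
(204, 272) top (np.float64(492.5), np.float64(251.4)) bot (np.float64(492.6), np.float64(255.4)) wall (np.float64(492.8), np.float64(259.4))
(204, 276) top (np.float64(485.3), np.float64(250.1)) bot (np.float64(485.3), np.float64(254.0)) wall (np.float64(485.3), np.float64(258.0))
```

```bash
python3 -m inch '[[[0.7,-0.6,0,0,0,0,8],[0.7,-0.6,4,0,0,0,8],[0.7,-0.6,8,0,0,0,8],[0.7,-0.6,12,0,0,0,8],[0.7,-0.6,16,0,0,0,8],[0.7,-0.6,19,0,0,0,8],[0.7,-0.6,22,0,0,0,8],[0.7,-0.6,23.5,0,0,0,8],[0.7,-0.6,24,0,0,0,8],[0.7,-0.6,24,0,0,0,8]]]' 25
```

```text
clock: 24.5
eef_pos: [0.54, 0.2471, 0.0263]
tcp_rot: [[0.145, 0.989, 0.0], [0.989, -0.145, 0.001], [0.001, 0.0, -1.0]]
wrist_force: [-0.6, 0.8, -0.5]
gripper_width: 0.0155
grip_force: 25.0
```

```bash
python3 -m inch '[[[0,0,0,0,0,0,25],[0,0,0,0,0,0,36],[0,0,0,0,0,0,36],[0,0,-10,0,0,0,36],[0,0,-30,0,0,0,36],[0,0,-60,0,0,0,36],[0,0,-90,0,0,0,36],[-40,0,-110,0,0,0,36],[-90,0,-120,0,0,0,36],[-140,0,-120,0,0,0,36]]]' 25
python3 -m inch '[[[-50,0,-10,0,0,0,36],[-100,0,-20,0,0,0,36],[-150,0,-30,0,0,0,36],[-200,0,-40,0,0,0,36],[-220,0,-40,0,0,0,36],[-220,0,-40,0,0,0,36],[-220,0,-40,0,0,0,36],[-220,0,-40,0,0,0,36],[-220,0,-40,0,0,0,36],[-220,0,-40,0,0,0,36]]]' 25
python3 - <<'E'
from h import *
X=np.array([.9895,-.1444]);Y=np.array([.1444,.9895])
np.set_printoptions(linewidth=200,precision=1,suppress=True)
for n,b,bb in(("top",(110,225,230,290),(110,285,215,350)),("scene",(405,238,510,290),(425,200,505,245))):
    c=read_camera(n);pickle.dump(c,open(n+"11.pkl","wb"));M=c["frame"].min(2)>205
    for t,box,z in(("spat",b,.011),("comb",bb,.016)):
        q=comps(M,box,30)
        for q in q[:2]:
            P=cast(c,q[:,0],z)[:,:2]*1000;U=np.c_[P@X,P@Y];print(n,t,"tray-frame min",U.min(0),"max",U.max(0),"n",len(q))
c=pickle.load(open("top11.pkl","rb"))["frame"];s=pickle.load(open("scene11.pkl","rb"))["frame"]
cv2.imwrite("pics/end.png",np.vstack([cv2.resize(c[215:345,95:235],(400,300)),cv2.resize(s[190:300,390:530],(400,300))])[:,:,::-1])
print(r.get_state()["eef_pos"],r.get_state()["wrist_force"])
E
```

```text
clock: 25.75
eef_pos: [0.5204, 0.1074, 0.148]
tcp_rot: [[0.143, 0.99, 0.004], [0.99, -0.143, 0.001], [0.001, 0.004, -1.0]]
wrist_force: [0.4, -0.3, 0.2]
gripper_width: 0.036
grip_force: 0.0
clock: 27.0
eef_pos: [0.488, -0.1087, 0.1858]
tcp_rot: [[0.144, 0.99, 0.0], [0.99, -0.144, 0.001], [0.001, -0.0, -1.0]]
wrist_force: [-0.8, 0.6, 0.9]
gripper_width: 0.0363
grip_force: 0.0
top spat tray-frame min [477.4 252.7] max [520.8 403.4] n 209
top comb tray-frame min [385.9 272.6] max [437.9 384.6] n 197
scene spat tray-frame min [478.  252.7] max [524. 403.] n 189
scene comb tray-frame min [386.3 273.5] max [441.4 384.9] n 201
[ 0.5 -0.1  0.2] [0.4 1.5 0.5]
```

```bash
python3 - <<'E'
from h import *
a=pickle.load(open("scene0.pkl","rb"))["frame"].min(2)>200;b=pickle.load(open("scene11.pkl","rb"))["frame"].min(2)>200
for n,x in(("short comb",(135,165,190,203)),("timer",(380,155,430,200)),("cap",(355,252,382,280)),("bottle",(150,270,200,330))):
    print(n,[np.round(cv2.minAreaRect(comps(m,x,20)[0])[0],1) for m in(a,b)])
from station import order
print(order.job_done())
E
```

```text
short comb [array([161.4, 180.4]), array([161.5, 180.2])]
timer [array([404.6, 175.6]), array([404.6, 175.6])]
cap [array([369., 265.]), array([364.1, 263.9])]
bottle [array([164.1, 293.1]), array([163.5, 293.4])]
the job is handed in; nothing more can be done
None
```

The job is handed in at about 27 s: the long comb went onto the pad, was let go, and now lies in its compartment; the spatula lies in the other, blade at the wide end, both flat and fully down by both cameras. The short comb, timer and bottle read as unmoved. The cap's bright patch read 5 px off its starting place, probably arm shadow since nothing reached down near it, but I handed in without checking that.

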